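# Start and seat the cleanout plug of a sink trap

### The job

Close the cleanout port of the white sink trap with the orange winged plug: lift the plug from the grey sleeve and rest it upright in the mouth of the port, on top of the thread, with its bar about 50 degrees clockwise (seen from above) of the side outlet's line; turn it gently backward (counter-clockwise) until you feel the thread start drop, then turn it forward (clockwise), letting it sink with the thread, until its flange lies fully home on the rim. Never force it, let go of it at the end, and leave the wipes canister, the bottle and the soap box where they stand.

Things in the scene. Friction and masses are not known exactly. Their poses are not given: they have to be found in the camera images.
- trap: White plastic sink trap fixed on the counter: an upright pipe 60 mm across, 100 mm high, with a cleanout port open at its top, and a side outlet pipe (34 mm across with a 49 mm nut, centre 40 mm up, reaching 127 mm from the upright axis). Origin on the counter under the upright axis; z up, x along the side outlet.
- port_mouth (a point): Centre of the port's mouth, level with the rim, 100 mm above the counter; axes as the trap's. Rigid bore 46 mm wide; inside it a coarse right-hand thread with two identical starts (notches), 180 degrees apart; the hole inside the thread is 33 mm wide. The notches' line through the axis is at an unknown angle, within 28 degrees either way of the outlet line (x).
- thread_top (a point): On the port's axis, level with the thread's flat top, 4 mm below the rim. The notches in it are 28 degrees wide; a pin falls 8 mm there. Counter-clockwise of each notch is a wall; clockwise of it the top is flat up to a 3.5 mm high stop 110 degrees away. So set the pins down 52 degrees clockwise (from above) of the outlet line, then turn counter-clockwise, at most 87 degrees, to the drop.
- thread_low (a point): On the port's axis, 12 mm below the rim: where the pins' undersides lie after the drop. From there the groove leads clockwise under the thread and falls evenly 6 mm in 60 degrees of turn, with 2 mm of axial play; about 4 degrees further is a hard stop. The plug must be let down as it turns.
- plug_bar (a point): Centre of the plug's orange wing bar, to be grasped: 46 mm long (x), 12 thick (y), 32 high (z). z up along the plug's axis. Flange top 16 mm, underside 21 mm below this point, 54 mm across; then a pale core 28.4 mm across with a tapered nose (tip 16 mm across, 55 mm below). The plug is the same after a half turn. About 90 g.
- plug_pins (a point): On the plug's axis at the height of its two thread pins, 36.5 mm below the centre of the bar. The pins are 5 mm thick and stick out along plus and minus x, in line with the bar, to 21 mm from the axis.
- plug_flange (a point): Centre of the underside of the plug's flange. It is 14 mm above the port's rim when the pins rest on top of the thread, 6 mm above it when both have dropped into the thread start, and 0 mm when the plug is fully home. The thread is plastic: more than 50 N between plug and port counts as forcing it.
- sleeve: Grey pipe sleeve fixed on the counter, 72 mm across, 47 mm inside, 42 mm high; the plug hangs in it by its flange. Origin at the centre of its underside.
- wipes: Yellow wipes canister, 79 mm across, 172 mm high, to be left alone. Origin at the centre of its underside.
- remover: Clear bottle with a pink cap, 60 mm across, 150 mm high, to be left alone. Origin at the centre of its underside.
- soapbox: Pale green soap box, 60 x 85 x 32 mm, lying flat, to be left alone. Origin at the centre of its underside.
Things that resemble listed ones, but are neither listed nor needed, are in the scene too. Of the things like the part that bears plug_bar, leave any that is turquoise; of the rest the smaller one is meant.

How it is judged:
On the way, in this order (a step that is already met when the one before it is completed fails the run):
1. the plug rests upright in the mouth, its pins on top of the thread, its bar well away from the outlet's line (horizontal distance between plug_flange and port_mouth below 0.004 m and z of plug_flange in the frame of port_mouth between 0.0115 and 0.0155 m and contact force between plug and trap above 0.2 N and angle between plug_flange's own z axis and vertical below 0.12 rad and angle between the x axis of plug_flange and the x axis of port_mouth, either way round above 0.62 rad), for 0.1 s.
2. turned backward, the pins have dropped into the thread start (horizontal distance between plug_flange and port_mouth below 0.004 m and z of plug_flange in the frame of port_mouth between 0.0025 and 0.0085 m and angle between plug_flange's own z axis and vertical below 0.12 rad), for 0.1 s.
At the end, for the whole second after the job is handed in: The plug is screwed in: flange underside within 1.5 mm of the rim, within 3 mm of the port's axis, upright within 0.06 rad, released; the canister, bottle and soap box are within 20 mm of where they stood (horizontal distance between plug_flange and port_mouth below 0.003 m and z of plug_flange in the frame of port_mouth below 0.0015 m and angle between plug_flange's own z axis and vertical below 0.06 rad and contact force between the fingers and plug below 0.1 N and distance of each of wipes, remover, soapbox from where it was at the start of the episode below 0.02 m); the robot touches nothing.
It fails at once if the plug is forced against the port or its thread (more than 50 N) (contact force between plug and trap above 50 N).
It fails at once if a bystander is shoved more than 20 mm (distance of any of wipes, remover, soapbox from where it was at the start of the episode above 0.02 m).
It fails at once if a bystander is tipped (angle between any of wipes, remover, soapbox's own z axis and vertical above 0.35 rad).
It also fails if it takes over 64 s, if anything falls off the work surface, if the arm or the gripper's body presses on something with over 40 N, if the wrist force passes 120 N, or if a joint passes its speed limit or range.

### The arm

A 6-joint arm with a two-finger parallel gripper is mounted at the origin on the work surface. World frame = base frame: x ahead of the robot, y to its left, z up, the work surface at z = 0. Lengths are in m, angles in rad, forces in N, time in s.
With the tool pointing down it reaches from about 0.35 to 0.85 m from the base axis. Payload 8.1 kg.
Tool frame: the origin (TCP) lies at the centre of the arm's flange, where the gripper is bolted on; the fingertips stand 186 mm ahead of it and the grasp point (between the pads) lies 167 mm ahead of it (robot.grasp_offset is the distance from the TCP to the grasp point, in m); z points along the fingers, y is the line along which they close (so a half turn about z gives the same grasp; the last joint's range is limited). The gripper opens to 93 mm and grips with 3 to 60 N. Pads are 15 mm wide; open, the fingers measure 128 mm over their backs; the gripper's body (75 mm by 188 mm) begins 65 mm behind the grasp point.
Start: joints at [1.218, 0.13, 1.488, -0, 1.523, -0.085], TCP at [0.159, 0.579, 0.405] pointing down, gripper open.
Joint ranges: [-2.96, 2.96], [-0.89, 2.26], [0.02, 2.5], [-1.34, 4.48], [0, 2.73], [-2.66, 2.66]. Speed limits (rad/s): [2.39, 2.39, 2.79, 3.14, 3.14, 3.14].

### API

Orientations are given as a rotation vector (axis times angle).
In Python, from plant import robot gives the robot as it stands.
- The arm moves only by the tool drive_tool, never from a script. Its argument "moves" is one flat list of numbers, 7 for each row, row after row: the finger opening in mm, from 0 to 93, then the shift along the tool's x, y, z in mm, then the turn, a rotation vector about the tool's x, y, z in degrees. A call has 1 to 8 rows; each row shifts and turns the commanded pose from where the row before left it, along the tool's axes as they then stand; what a row does not reach is not made up. A row lasts 1/10 s, in which the tool goes at most 50 mm and 8.59 degrees, less where a joint would pass 70% of its speed; a pose out of reach is approached as far as the arm can. A call is refused whole if a number of a shift passes 50 or a number of a turn 8.59, either way. A call with a gripper value outside its range is refused whole. The fingers move at their own pace and stop on an object; "grip_force" is the grip in N (left out, the last holds). Time passes only in rows, so rows that do not move let the fingers close. It gives the time, the measured TCP pose, the force, the opening and the grip force at its end, in the units of the state.
- robot.read_state(): the state, without advancing time (a new reading comes with each control period).
- robot.read_camera(name): name is "scene" or "top" or "wrist"; returns a dict with "color" (400x640x3 uint8, red, green, blue), "depth" (400x640 float32, m along the optical axis (not along the pixel's ray), 0 where there is no reading), "mtx" (3x3 intrinsics, pixels), "R" (3x3) and "t" (3): a world point X has camera coordinates R X + t. Camera axes: x right, y down, z forward; pixel columns grow to the right and rows downward; lengths in m; the calibration is good to about 2 mm. A picture is of the moment at which its call begins.
- robot.close_job(): hands the job in; it is judged then, once.
The state is a dict: "t": time; "q": joint angles; "dq": joint speeds; "joint_torque": joint torques, N m; "tool_pos": TCP position; "orientation": TCP orientation; "force": force on the tool from outside, world axes, zero at the start; "wrist_torque": the same for the moment, N m; "opening": finger opening in m; "gripper_force": force on a finger pad.
Only numpy, scipy, OpenCV 4.12 (cv2) and the standard library are available. Lean on these libraries where they do the work, as an engineer would, in place of code of your own. Each camera call takes 0.05 s, during which the arm holds its last target. There are 200 camera calls.

## Working session

There is one attempt and no reset: what is moved stays moved. The work goes in short steps, Python scripts to look and compute and a tool call to move; the robot and the scene stay as the last step left them, time stands still between calls to the robot, and variables do not carry over. Pictures are saved under pics/ and viewed, at most 10 in all, crops included, and the job is handed in when it is done.

Besides the shell and the picture viewer there is one more tool, called after "Request:" in YAML: its name, and indented under it one key for each argument. drive_tool: Moves the arm, as the interface text tells. Its arguments: {"type":"object","properties":{"moves":{"type":"array","items":{"type":"number"}},"grip_force":{"type":"number"}},"required":["moves"]}

```bash
mkdir -p pics; ls; cat > h.py <<'E'
import numpy as np,cv2
from plant import robot
def grab(n):
    c=robot.read_camera(n); np.savez(f'{n}.npz',**c); return c
def ray(c,uv,z):
    R,t,K=c["R"],c["t"],c["mtx"]; o=-R.T@t
    d=R.T@np.linalg.inv(K)@np.array([uv[0],uv[1],1.]); return o+d*(z-o[2])/d[2]
def cloud(c):
    h,w=c["depth"].shape; v,u=np.mgrid[:h,:w]; d=c["depth"]
    P=np.stack([u,v,np.ones_like(u)],-1)@np.linalg.inv(c["mtx"]).T*d[...,None]
    return (P-c["t"])@c["R"]
E
python3 - <<'E'
from h import *
ims=[]
for n in("scene","top"):
    c=grab(n); cv2.imwrite(f'pics/{n}.png',c["color"][...,::-1]); print(n,c["mtx"].round(1).tolist(),(-c["R"].T@c["t"]).round(3))
E
```

```text
pics
scene [[494.6, 0.0, 321.8], [0.0, 494.6, 197.9], [0.0, 0.0, 1.0]] [ 0.937 -0.621  1.191]
top [[456.3, 0.0, 325.4], [0.0, 456.3, 197.9], [0.0, 0.0, 1.0]] [ 0.298 -0.007  1.079]
```

View pics/scene.png

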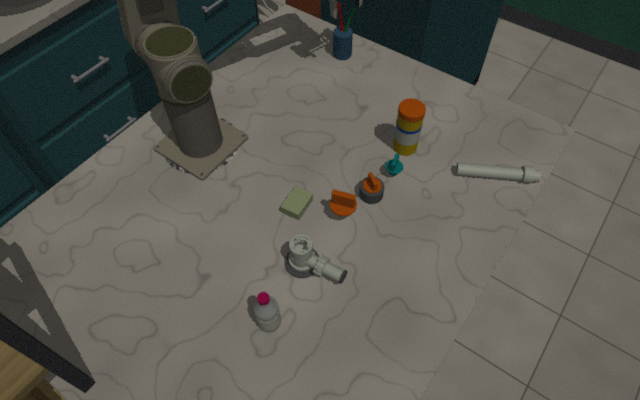

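View pics/top.png

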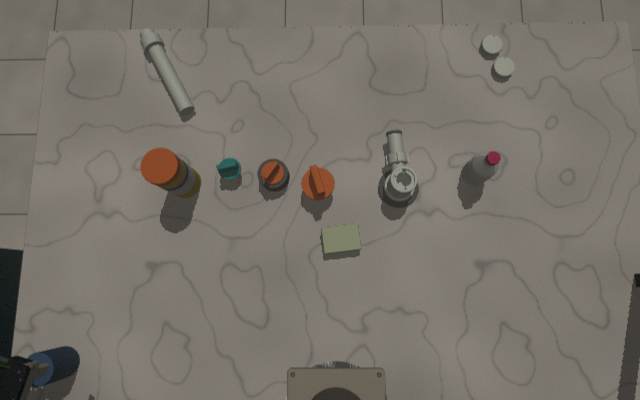

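The top view shows the sleeve with its orange plug at (273,175). The larger loose decoy is at (318,183), the turquoise one at (229,168), and the trap port at (402,183) with its outlet running up to (394,132). I'll measure these next.

```bash
python3 - <<'E'
from h import *
c=dict(np.load('top.npz')); P=cloud(c); hsv=cv2.cvtColor(c["color"],cv2.COLOR_RGB2HSV)
print(c["R"].round(2).tolist())
m=((hsv[...,0]<14)&(hsv[...,1]>150)&(hsv[...,2]>60)).astype(np.uint8)
n,l,s,ce=cv2.connectedComponentsWithStats(m)
for i in range(1,n):
    if s[i,4]<60: continue
    q=P[l==i]; z=q[:,2]; zt=np.percentile(z,97); b=(l==i)&(P[...,2]>zt-.012)
    pts=P[b]; print(ce[i].round(1),s[i,4],'ztop',zt.round(4),'top n',b.sum(),'mean',pts.mean(0).round(4),'all',q.mean(0).round(4), cv2.minAreaRect((pts[:,:2]*1000).astype(np.float32)))
# trap
w=np.zeros(m.shape,bool); w[110:215,370:430]=1
rim=w&(P[...,2]>.09)&(P[...,2]<.112); q=P[rim]; print('rim',rim.sum(),q.mean(0).round(4),cv2.minEnclosingCircle((q[:,:2]*1000).astype(np.float32)))
o=w&(P[...,2]>.045)&(P[...,2]<.07); q=P[o]
print('outlet',o.sum(),cv2.fitLine((q[:,:2]*1000).astype(np.float32),cv2.DIST_HUBER,0,.1,.01).ravel(),q.min(0),q.max(0))
cr=c["color"][120:220,220:440,::-1]; cv2.imwrite('pics/crop.png',cv2.resize(np.clip(cr*2.0,0,255).astype(np.uint8),None,fx=3.6,fy=3.6,interpolation=cv2.INTER_CUBIC))
print(robot.read_state())
E
```

```text
[[-0.0, -1.0, -0.03], [-0.98, 0.01, -0.18], [0.18, 0.03, -0.98]]
[159.2 165.8] 1055 ztop 0.1757 top n 1052 mean [0.5327 0.3601 0.1759] all [0.5327 0.36   0.1758] ((441.6356201171875, 185.80340576171875), (475.67333984375, 74.81265258789062), 62.295921325683594)
[267.9 169.3] 176 ztop 0.0821 top n 107 mean [0.5475 0.1457 0.0788] all [0.5507 0.1521 0.0667] ((548.2598266601562, 145.98155212402344), (12.974109649658203, 43.71955871582031), 53.751502990722656)
[277.3 175.7] 133 ztop 0.0518 top n 133 mean [0.54   0.1326 0.0475] all [0.54   0.1326 0.0475] ((539.730224609375, 132.2036895751953), (20.480186462402344, 46.7069091796875), 54.27360534667969)
[317.6 182. ] 711 ztop 0.1035 top n 217 mean [0.5165 0.0373 0.11  ] all [0.5188 0.0376 0.0726] ((424.76885986328125, 14.319644927978516), (256.6217041015625, 19.08877944946289), 13.962371826171875)
rim 415 [ 0.5186 -0.1516  0.0985] ((519.7685546875, -151.17222595214844), 30.530315399169922)
outlet 791 [ 9.9465281e-01  1.0327545e-01  5.7905939e+02 -1.4528667e+02] [ 0.48932622 -0.17417982  0.04528072] [ 0.64794568 -0.12043034  0.06932369]
{'t': 0.1, 'q': array([ 1.21757937e+00,  1.31066853e-01,  1.48912485e+00,  1.73091498e-05,
        1.52299112e+00, -8.53977883e-02]), 'dq': array([ 0.00081644, -0.0012488 , -0.00167835, -0.0001062 ,  0.00169086,
       -0.00022747]), 'joint_torque': array([ 1.73945336e-03, -5.61336422e+01, -4.93100202e+01,  7.70903192e-02,
        2.88720924e-02, -4.48709230e-07]), 'tool_pos': array([0.15868439, 0.57843568, 0.40382833]), 'orientation': array([-4.19385953e-01, -3.11310687e+00,  2.43182552e-03]), 'force': array([ 0.20507263, -0.75236209, -0.48150491]), 'wrist_torque': array([-0.03499212, -0.02444983, -0.02527436]), 'gripper_force': 0.0, 'opening': 0.09304743215099306}
```

View pics/crop.png

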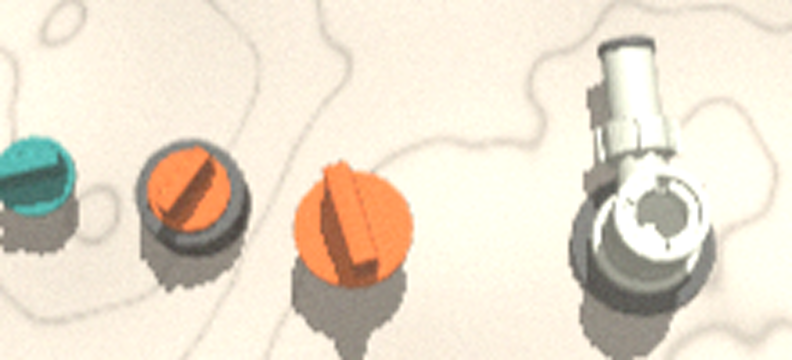

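The crop confirms the plug bar in the sleeve runs from lower left to upper right, at a world yaw of about -36°. The port is at about (0.52, -0.151). I'll move over the sleeve.

Request:
drive_tool:
  moves: [40,-38,-24,0,0,0,0,40,-38,-24,0,0,0,0,40,-38,-24,0,0,0,0,40,-38,-24,0,0,0,0,40,-38,-24,0,0,0,0,40,-38,-24,0,0,0,0,40,-38,-24,0,0,0,0,40,-38,-24,0,0,0,0]

```text
t: 0.9
tool_pos: [0.4019, 0.3114, 0.4044]
orientation: [-0.419, -3.113, 0.0]
force: [0.5, -0.1, 0.2]
opening: 0.0404
gripper_force: 0.0
```

Request:
drive_tool:
  moves: [40,-38,-24,0,0,0,0,40,-38,-24,0,0,0,0,40,-38,-24,0,0,0,0,40,-38,-24,0,0,0,0,40,-34,-27,0,0,0,0,40,0,0,0,0,0,6.9,40,0,0,0,0,0,6.9,40,0,0,0,0,0,6.9]

```text
t: 1.7
tool_pos: [0.5481, 0.1445, 0.404]
orientation: [-0.981, -2.983, 0.001]
force: [0.2, 0.2, 0.9]
opening: 0.0404
gripper_force: 0.0
```

```bash
python3 - <<'E'
from h import *
from scipy.spatial.transform import Rotation as Ro
s=robot.read_state(); print(s['t'],s['tool_pos'],s['q'].round(3),s['force']); R=Ro.from_rotvec(s['orientation']).as_matrix(); print(R.round(4).tolist())
c=grab('wrist'); print((-c["R"].T@c["t"]).round(3),c["R"].round(2).tolist()); cv2.imwrite('pics/w1.png',np.clip(c["color"][...,::-1]*1.7,0,255).astype(np.uint8))
E
```

```text
1.7 [0.54807311 0.14453314 0.40396251] [ 0.167  0.042  1.583  0.     1.518 -0.768] [0.21055006 0.22786502 0.87160643]
[[-0.8049, 0.5934, -0.0014], [0.5934, 0.8049, -0.0002], [0.0011, -0.001, -1.0]]
[0.49  0.187 0.384] [[0.59, 0.81, -0.0], [0.78, -0.57, 0.26], [0.21, -0.15, -0.97]]
```

View pics/w1.png

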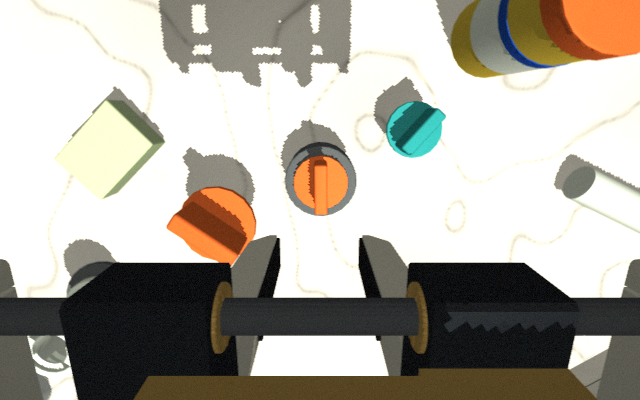

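The wrist view shows the plug bar at about (320,188), already aligned with the tool's x axis. I'll refine its position.

```bash
python3 - <<'E'
from h import *
from scipy.spatial.transform import Rotation as Ro
c=dict(np.load('wrist.npz')); P=cloud(c); hsv=cv2.cvtColor(c["color"],cv2.COLOR_RGB2HSV)
m=(hsv[...,0]<14)&(hsv[...,1]>150)&(hsv[...,2]>50); m[:,:285]=0; m[:,360:]=0; m[:130]=0; m[230:]=0
z=P[...,2]; print(np.percentile(z[m],[2,30,50,98]))
s=robot.read_state(); R=Ro.from_rotvec(s['orientation']).as_matrix()
b=m&(z>.068)
q=P[b]; qt=(q-s['tool_pos'])@R*1000
r=cv2.minAreaRect(qt[:,:2].astype(np.float32)); print('bar tool',b.sum(),qt.mean(0),r,np.percentile(qt[:,:2],[1,99],axis=0),'world',q.mean(0))
t=b&(z>.076); qt=(P[t]-s['tool_pos'])@R*1000; print('top',np.percentile(qt[:,:2],[1,99],axis=0),cv2.minAreaRect(qt[:,:2].astype(np.float32)))
vu=np.argwhere(b); g=np.array([ray(c,(u,v),.079) for v,u in vu]); gt=(g-s['tool_pos'])@R*1000; print('ray',gt[:,:2].min(0),gt[:,:2].max(0))
d=(z>.03)&(z<.05)&(hsv[...,1]<90); d[:,:280]=0; d[:,365:]=0;d[:130]=0;d[230:]=0
q=(P[d]-s['tool_pos'])@R*1000; print('sleeve',cv2.minEnclosingCircle(q[:,:2].astype(np.float32)))
E
```

```text
[0.04514378 0.04661011 0.0471579  0.07970166]
bar tool 682 [  2.14717398   1.36349632 321.67323533] ((24.595932006835938, 0.879180908203125), (11.650693893432617, 95.04501342773438), 89.4034652709961) [[-22.43552202  -4.82470339]
 [ 72.10093834   7.07511329]] world [0.5466711  0.1471291  0.08236784]
top [[-22.43670614  -4.29857183]
 [ 72.10093834   7.07789457]] ((24.596633911132812, 0.8239903450012207), (11.536847114562988, 95.04939270019531), 89.25215911865234)
ray [-22.35809884 -18.03636815] [27.88287335 12.59290478]
sleeve ((-0.3324359357357025, 1.5007262229919434), 35.973262786865234)
```

Request:
drive_tool:
  moves: [40,0,1.4,40,0,0,0,40,0,0,40,0,0,0,40,0,0,40,0,0,0,40,0,0,30,0,0,0,40,0,0,18,0,0,0,40,0,0,0,0,0,0,40,0,0,0,0,0,0]

```text
t: 2.45
tool_pos: [0.5485, 0.1464, 0.2361]
orientation: [-0.968, -2.988, 0.001]
force: [0.3, 0.3, 0.2]
opening: 0.0403
gripper_force: 0.0
```

Request:
drive_tool:
  moves: [5,0,0,0,0,0,0,5,0,0,0,0,0,0,5,0,0,0,0,0,0,5,0,0,0,0,0,0,5,0,0,0,0,0,0,5,0,0,0,0,0,0]
  grip_force: 25

```text
t: 3.05
tool_pos: [0.5488, 0.1463, 0.2369]
orientation: [0.972, 2.987, 0.0]
force: [-0.6, -0.4, 1.8]
opening: 0.0122
gripper_force: 25.0
```

Request:
drive_tool:
  moves: [5,0,0,-10,0,0,0,5,0,0,-30,0,0,0,5,0,0,-40,0,0,0,5,0,0,-40,0,0,0,5,0,0,-35,0,0,0,5,0,0,0,0,0,0]

```text
t: 3.65
tool_pos: [0.5501, 0.1466, 0.3994]
orientation: [0.969, 2.978, 0.008]
force: [1.3, -0.1, -0.3]
opening: 0.0116
gripper_force: 25.0
```

Request:
drive_tool:
  moves: [5,-26.4,-32.3,0,0,0,0,5,-26.4,-32.3,0,0,0,0,5,-26.4,-32.3,0,0,0,0,5,-26.4,-32.3,0,0,0,0,5,-26.4,-32.3,0,0,0,0,5,-26.4,-32.3,0,0,0,0,5,-26.4,-32.3,0,0,0,0,5,-26.4,-32.3,0,0,0,0]

```text
t: 4.45
tool_pos: [0.5671, -0.1885, 0.3913]
orientation: [-0.972, -2.987, -0.0]
force: [-0.2, -0.4, -1.3]
opening: 0.0118
gripper_force: 25.0
```

Request:
drive_tool:
  moves: [5,0,0,0,0,0,0,5,0,0,0,0,0,0,5,0,0,0,0,0,0,5,0,0,0,0,0,0]

```text
t: 4.85
tool_pos: [0.5676, -0.1856, 0.3916]
orientation: [-0.97, -2.988, -0.0]
force: [-0.3, 0.0, -0.2]
opening: 0.012
gripper_force: 25.0
```

```bash
python3 - <<'E'
from h import *
from scipy.spatial.transform import Rotation as Ro
s=robot.read_state(); print(s['t'],s['tool_pos'],s['q'].round(3),s['force']); R=Ro.from_rotvec(s['orientation']).as_matrix(); print(R.round(4).tolist())
c=grab('wrist'); np.savez('w2.npz',tp=s['tool_pos'],Rt=R,**c)
cv2.imwrite('pics/w2.png',np.clip(c["color"][...,::-1]*1.3,0,255).astype(np.uint8))
E
```

```text
4.85 [ 0.5675512  -0.18557445  0.39164985] [-0.402  0.129  1.514  0.     1.499 -1.345] [-3.45804574e-01  2.91286417e-04 -1.53062932e-01]
[[-0.8095, 0.5871, -0.0002], [0.5871, 0.8095, 0.0004], [0.0004, 0.0002, -1.0]]
```

View pics/w2.png

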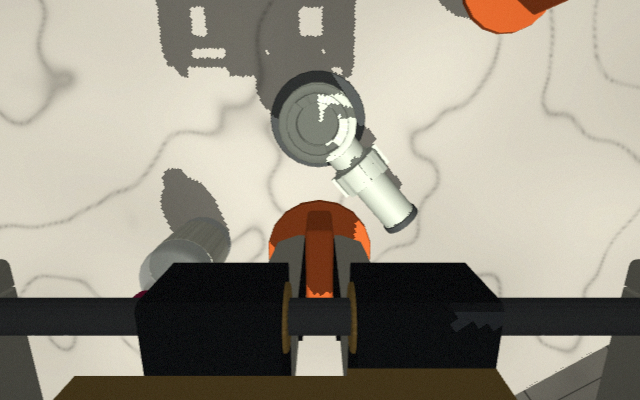

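The wrist view shows the port at about (320,120) with its outlet running to (400,215). The plug is held square at about (319,250). Next I'll measure the rim and the outlet.

```bash
cat > m.py <<'E'
from h import *
def rimfit(c,box):
    P=cloud(c); z=P[...,2]; w=np.zeros(z.shape,bool); w[box[0]:box[1],box[2]:box[3]]=1
    rim=w&(z>.094)&(z<.106); q=P[rim]; (x,y),r=cv2.minEnclosingCircle((q[:,:2]*1000).astype(np.float32))
    k=q[np.hypot(q[:,0]*1000-x,q[:,1]*1000-y)>18]
    # outer-edge circle LSQ
    from scipy.optimize import least_squares
    a=np.degrees(np.arctan2(k[:,1]-y/1e3,k[:,0]-x/1e3)); e=[]; i_=[]
    for A in range(-180,180,12):
        s=k[(a>=A)&(a<A+12)]
        if len(s)>4:
            rr=np.hypot(s[:,0]-x/1e3,s[:,1]-y/1e3); e.append(s[rr.argmax(),:2]); i_.append(s[rr.argmin(),:2])
    f=lambda e:least_squares(lambda p:np.hypot(*(np.array(e)-p[:2]).T)-p[2],[x/1e3,y/1e3,.03],loss='soft_l1',f_scale=.001).x.round(4)
    o=w&(z>.035)&(z<.07); g=P[o]; C=f(e)
    d=np.hypot(g[:,0]-C[0],g[:,1]-C[1]); g=g[(d>.05)&(d<.125)]; rt=g[g[:,2]>.03]
    (b)=cv2.minAreaRect((rt[:,:2]*1000).astype(np.float32)); ln=cv2.fitLine((rt[:,:2]*1000).astype(np.float32),cv2.DIST_HUBER,0,.1,.01).ravel()
    m=rt[:,:2].mean(0)-C[:2]
    print('rim n',rim.sum(),'z',np.median(q[:,2]).round(4),'encl',(x,y,r),'outer',C,'inner',f(i_)); print('outlet rect',b,'line deg',np.degrees(np.arctan2(ln[1],ln[0])),'mean-centre deg',np.degrees(np.arctan2(m[1],m[0])),'far end',np.hypot(*(rt[:,:2]-C[:2]).T).max(),'ztop',np.percentile(rt[:,2],95))
E
python3 - <<'E'
from m import *
c=dict(np.load('w2.npz')); rimfit(c,(60,240,255,430)); rimfit(dict(np.load('top.npz')),(110,215,370,430))
P=cloud(c); s=(P-c['tp'])@c['Rt']*1000; hsv=cv2.cvtColor(c["color"],cv2.COLOR_RGB2HSV)
o=(hsv[...,0]<14)&(hsv[...,1]>150)&(hsv[...,2]>40); o[:190]=0
q=s[o]; print('plug',len(q),np.percentile(q,[1,5,50,95,99],axis=0).round(1).tolist())
f=q[(q[:,2]>170)&(q[:,2]<190)]; print('flange',len(f),cv2.minEnclosingCircle(f[:,:2].astype(np.float32)),np.median(f[:,2]))
b=q[(q[:,2]<165)]; 
if len(b): print('bar',np.percentile(b,[1,99],axis=0).round(1).tolist())
E
```

```text
rim n 3216 z 0.0991 encl (518.90478515625, -151.76885986328125, 29.918476104736328) outer [ 0.5189 -0.1518  0.0297] inner [ 0.5189 -0.1518  0.0182]
outlet rect ((604.78662109375, -143.88040161132812), (77.36083984375, 53.02768325805664), 5.185445785522461) line deg 5.131212 mean-centre deg 5.733766136104152 far end 0.12498363672105614 ztop 0.06479976363141808
rim n 381 z 0.0992 encl (519.9560546875, -151.87815856933594, 30.005273818969727) outer [ 0.5193 -0.1518  0.0293] inner [ 0.5198 -0.1518  0.0189]
outlet rect ((605.69384765625, -142.97494506835938), (75.64076232910156, 52.85813522338867), 7.2985944747924805) line deg 3.4093015 mean-centre deg 6.601034025799161 far end 0.12490880812225032 ztop 0.06525501399033201
plug 4616 [[-7.8, -25.1, 157.0], [-4.6, -20.6, 157.6], [13.5, -0.2, 182.2], [23.7, 20.2, 191.0], [25.9, 24.7, 192.3]]
flange 1136 ((0.4631003141403198, -0.015242576599121094), 26.335050582885742) 189.4615546666539
bar [[-8.5, -5.9, 20.4], [72.4, 5.7, 164.1]]
```

Request:
drive_tool:
  moves: [5,20,-1.2,0,0,0,0,5,20,0,0,0,0,0,5,18.9,0,0,0,0,0,5,0,0,0,0,0,5.2,5,0,0,0,0,0,5.2,5,0,0,20,0,0,0,5,0,0,0,0,0,0,5,0,0,0,0,0,0]

```text
t: 5.7
tool_pos: [0.519, -0.1525, 0.3716]
orientation: [-1.236, -2.887, 0.0]
force: [0.1, -0.6, -0.6]
opening: 0.0116
gripper_force: 25.0
```

```bash
python3 - <<'E'
from h import *
from scipy.spatial.transform import Rotation as Ro
s=robot.read_state(); print(s['t'],s['tool_pos'],s['force']); R=Ro.from_rotvec(s['orientation']).as_matrix(); print(R.round(4).tolist(),np.degrees(np.arctan2(R[1,0],R[0,0])))
g=s['tool_pos']+R@[.0003,0,.194]; print('flange',g, 'err tool', R.T@(np.array([.519,-.1518,.114])-g)*1000)
E
```

```text
5.7 [ 0.51899005 -0.15245779  0.37157972] [ 0.10226713 -0.56271093 -0.62267913]
[[-0.6901, 0.7237, -0.0012], [0.7237, 0.6901, 0.0005], [0.0011, -0.0005, -1.0]] 133.64081805316377
flange [ 0.51855547 -0.15215182  0.17758021] err tool [-0.1247196   0.59836042 63.57980362]
```

Request:
drive_tool:
  moves: [5,0,0.5,15,0,0,0,5,0,0,15,0,0,0,5,0,0,15,0,0,0,5,0,0,10,0,0,0,5,0,0,3,0,0,0,5,0,0,1,0,0,0,5,0,0,0,0,0,0,5,0,0,0,0,0,0]

```text
t: 6.5
tool_pos: [0.5198, -0.153, 0.3135]
orientation: [1.238, 2.886, 0.0]
force: [-0.7, 0.7, -0.6]
opening: 0.0116
gripper_force: 25.0
```

Request:
drive_tool:
  moves: [5,0,0,1,0,0,0,5,0,0,1,0,0,0,5,0,0,1,0,0,0,5,0,0,0.5,0,0,0,5,0,0,0,0,0,0,5,0,0,0,0,0,0]

```text
t: 7.1
tool_pos: [0.5195, -0.1528, 0.3092]
orientation: [-1.239, -2.887, 0.0]
force: [-0.6, 0.2, -1.2]
opening: 0.0121
gripper_force: 25.0
```

Request:
drive_tool:
  moves: [5,0,0,0.5,0,0,0,5,0,0,0,0,0,0,5,0,0,0.5,0,0,0,5,0,0,0,0,0,0]

```text
t: 7.5
tool_pos: [0.5196, -0.1529, 0.3086]
orientation: [1.239, 2.887, -0.0]
force: [-1.8, 0.7, 2.6]
opening: 0.0117
gripper_force: 25.0
```

Request:
drive_tool:
  moves: [5,0,0,0.5,0,0,0,5,0,0,0,0,0,0,5,0,0,0,0,0,0]

```text
t: 7.8
tool_pos: [0.5196, -0.1529, 0.3085]
orientation: [1.239, 2.887, -0.0]
force: [-4.5, 2.1, 6.5]
opening: 0.012
gripper_force: 25.0
```

Request:
drive_tool:
  moves: [5,0,0,0,0,0,0]

```text
t: 7.9
tool_pos: [0.5196, -0.1529, 0.3085]
orientation: [1.238, 2.887, -0.0]
force: [-2.4, 1.5, 6.7]
opening: 0.0114
gripper_force: 25.0
```

Request:
drive_tool:
  moves: [5,1,0,0,0,0,0,5,0,0,0,0,0,-2,5,0,0,0,0,0,-2,5,0,0,0,0,0,-2,5,0,0,0,0,0,-2,5,0,0,0,0,0,0]

```text
t: 8.5
tool_pos: [0.5191, -0.1525, 0.3086]
orientation: [1.032, 2.965, -0.001]
force: [-1.8, -0.1, 4.8]
opening: 0.0121
gripper_force: 25.0
```

Request:
drive_tool:
  moves: [5,0,0,0,0,0,-2,5,0,0,0,0,0,-2,5,0,0,0,0,0,-2,5,0,0,0,0,0,0]

```text
t: 8.9
tool_pos: [0.519, -0.1525, 0.3086]
orientation: [0.876, 3.016, -0.001]
force: [-1.7, -1.0, 5.2]
opening: 0.012
gripper_force: 25.0
```

```bash
cat > s.py <<'E'
from h import *
from scipy.spatial.transform import Rotation as Ro
s=robot.read_state(); R=Ro.from_rotvec(s['orientation']).as_matrix(); g=s['tool_pos']+R@[.0003,0,.194]
print(s['t'],'flange',g.round(4),'yaw bar',np.degrees(np.arctan2(R[1,0],R[0,0])).round(2)-180,'tilt',R[:2,2].round(4),'F',s['force'].round(1),'M',s['wrist_torque'].round(2),'Ftool',(R.T@s['force']).round(1))
E
python3 s.py
```

```text
8.9 flange [ 0.519  -0.1525  0.1146] yaw bar -32.379999999999995 tilt [ 0.0012 -0.001 ] F [-1.7 -1.   5.2] M [-0.21  0.29  0.03] Ftool [ 0.9 -1.7 -5.2]
```

Good: steady light contact with no forcing. I'll keep turning back in small steps.

Request:
drive_tool:
  moves: [5,0,0,0,0,0,-2,5,0,0,0,0,0,-2,5,0,0,0,0,0,0]

```text
t: 9.2
tool_pos: [0.5191, -0.1524, 0.3085]
orientation: [0.77, 3.044, -0.001]
force: [-1.2, -0.6, 4.8]
opening: 0.012
gripper_force: 25.0
```

Request:
drive_tool:
  moves: [5,0,0,0,0,0,-2,5,0,0,0,0,0,-2,5,0,0,0,0,0,0]

```text
t: 9.5
tool_pos: [0.5191, -0.1524, 0.3086]
orientation: [0.663, 3.069, -0.001]
force: [-0.6, -0.6, 4.5]
opening: 0.012
gripper_force: 25.0
```

Request:
drive_tool:
  moves: [5,0,0,0,0,0,-2,5,0,0,0,0,0,-2,5,0,0,0,0,0,0]

```text
t: 9.8
tool_pos: [0.5191, -0.1524, 0.3085]
orientation: [0.555, 3.09, -0.001]
force: [-0.8, -0.6, 4.7]
opening: 0.0122
gripper_force: 25.0
```

```bash
python3 s.py
```

```text
9.8 flange [ 0.5191 -0.1525  0.1145] yaw bar -20.379999999999995 tilt [ 0.0014 -0.0009] F [-0.8 -0.6  4.7] M [-0.13  0.2   0.06] Ftool [ 0.5 -0.8 -4.7]
```

Request:
drive_tool:
  moves: [5,0,0,0,0,0,-2,5,0,0,0,0,0,-2,5,0,0,0,0,0,0]

```text
t: 10.1
tool_pos: [0.5191, -0.1525, 0.3084]
orientation: [0.448, 3.108, -0.001]
force: [0.5, -2.0, 4.1]
opening: 0.0119
gripper_force: 25.0
```

Request:
drive_tool:
  moves: [5,0,0,0,0,0,-2,5,0,0,0,0,0,-2,5,0,0,0,0,0,0]

```text
t: 10.4
tool_pos: [0.5189, -0.1521, 0.3077]
orientation: [0.341, 3.123, -0.0]
force: [0.4, -0.7, 0.9]
opening: 0.0121
gripper_force: 25.0
```

The force has vanished at a yaw of about -12.5°, so this is the thread start. I'll turn 2° more and lower gently.

Request:
drive_tool:
  moves: [5,0,0,0,0,0,-2,5,0,0,1,0,0,0,5,0,0,0,0,0,0]

```text
t: 10.7
tool_pos: [0.5188, -0.1521, 0.3067]
orientation: [-0.289, -3.128, 0.0]
force: [-0.5, -1.5, 1.3]
opening: 0.0115
gripper_force: 25.0
```

```bash
python3 s.py
```

```text
10.7 flange [ 0.5185 -0.1521  0.1127] yaw bar -10.539999999999992 tilt [-0.0001 -0.0001] F [-0.5 -1.5  1.3] M [-0.16  0.12  0.09] Ftool [ 0.2 -1.5 -1.3]
```

Request:
drive_tool:
  moves: [5,0,0,1,0,0,0,5,0,0,1,0,0,0,5,0,0,0,0,0,0]

```text
t: 11.0
tool_pos: [0.519, -0.1522, 0.3054]
orientation: [0.287, 3.128, -0.001]
force: [-1.0, -0.2, 6.2]
opening: 0.0116
gripper_force: 25.0
```

Request:
drive_tool:
  moves: [5,0,0,1,0,0,0,5,0,0,1,0,0,0,5,0,0,0,0,0,0]

```text
t: 11.3
tool_pos: [0.5186, -0.152, 0.3021]
orientation: [-0.287, -3.127, -0.001]
force: [0.5, 0.7, -1.1]
opening: 0.012
gripper_force: 25.0
```

Request:
drive_tool:
  moves: [5,0,0,1,0,0,0,5,0,0,0,0,0,0]

```text
t: 11.5
tool_pos: [0.5186, -0.152, 0.301]
orientation: [-0.286, -3.127, -0.001]
force: [-0.6, -0.2, 0.0]
opening: 0.0117
gripper_force: 25.0
```

```bash
python3 s.py
```

```text
11.5 flange [ 0.5181 -0.1518  0.107 ] yaw bar -10.460000000000008 tilt [-0.0011  0.0006] F [-0.6 -0.2  0. ] M [ 0.04  0.   -0.02] Ftool [ 0.6 -0.3 -0. ]
```

Request:
drive_tool:
  moves: [5,0,0,0.1,0,0,2,5,0,0,0.2,0,0,2,5,0,0,0.2,0,0,2,5,0,0,0,0,0,0]

```text
t: 11.9
tool_pos: [0.5187, -0.152, 0.3009]
orientation: [-0.45, -3.109, -0.0]
force: [0.0, -0.5, -0.9]
opening: 0.0118
gripper_force: 25.0
```

Request:
drive_tool:
  moves: [5,0,0,0.2,0,0,2,5,0,0,0.2,0,0,2,5,0,0,0.2,0,0,2,5,0,0,0,0,0,0]

```text
t: 12.3
tool_pos: [0.5188, -0.1521, 0.3005]
orientation: [-0.611, -3.081, -0.0]
force: [0.1, -1.2, -0.5]
opening: 0.0124
gripper_force: 25.0
```

```bash
python3 s.py
```

```text
12.3 flange [ 0.5184 -0.152   0.1065] yaw bar -22.430000000000007 tilt [-0.0003  0.0001] F [ 0.1 -1.2 -0.5] M [ 0.03  0.04 -0.03] Ftool [-0.6 -1.1  0.5]
```

Request:
drive_tool:
  moves: [5,0,0,0.3,0,0,2,5,0,0,0.2,0,0,2,5,0,0,0.2,0,0,2,5,0,0,0.2,0,0,2,5,0,0,0,0,0,0]

```text
t: 12.8
tool_pos: [0.5188, -0.1521, 0.2996]
orientation: [-0.823, -3.032, -0.0]
force: [-0.1, 0.6, -0.8]
opening: 0.0117
gripper_force: 25.0
```

Request:
drive_tool:
  moves: [5,0,0,0.2,0,0,2,5,0,0,0.2,0,0,2,5,0,0,0.2,0,0,2,5,0,0,0.2,0,0,2,5,0,0,0,0,0,0]

```text
t: 13.3
tool_pos: [0.5188, -0.1521, 0.2989]
orientation: [-1.032, -2.967, 0.0]
force: [-0.4, -0.9, -1.2]
opening: 0.0122
gripper_force: 25.0
```

```bash
python3 s.py
```

```text
13.3 flange [ 0.5185 -0.1519  0.1049] yaw bar -38.370000000000005 tilt [-0.0001  0.    ] F [-0.4 -0.9 -1.2] M [-0.01  0.   -0.04] Ftool [-0.2 -0.9  1.2]
```

Request:
drive_tool:
  moves: [5,0,0,0.3,0,0,2,5,0,0,0.2,0,0,2,5,0,0,0.3,0,0,2,5,0,0,0.2,0,0,2,5,0,0,0,0,0,0]

```text
t: 13.8
tool_pos: [0.5188, -0.1521, 0.2979]
orientation: [-1.236, -2.888, 0.0]
force: [0.1, -0.7, -0.4]
opening: 0.0118
gripper_force: 25.0
```

Request:
drive_tool:
  moves: [5,0,0,0.2,0,0,2,5,0,0,0.2,0,0,2,5,0,0,0.2,0,0,2,5,0,0,0.2,0,0,2,5,0,0,0,0,0,0]

```text
t: 14.3
tool_pos: [0.5188, -0.1521, 0.2971]
orientation: [-1.435, -2.795, 0.0]
force: [-0.3, 0.3, -0.9]
opening: 0.0121
gripper_force: 25.0
```

Request:
drive_tool:
  moves: [5,0,0,0.2,0,0,2,5,0,0,0.2,0,0,2,5,0,0,0.2,0,0,2,5,0,0,0.2,0,0,2,5,0,0,0,0,0,0]

```text
t: 14.8
tool_pos: [0.5188, -0.1521, 0.2963]
orientation: [-1.626, -2.688, 0.0]
force: [0.4, 0.8, -0.7]
opening: 0.012
gripper_force: 25.0
```

```bash
python3 s.py
```

```text
14.8 flange [ 0.5187 -0.1518  0.1023] yaw bar -62.34 tilt [-0.  0.] F [ 0.4  0.8 -0.7] M [-0.12  0.02  0.03] Ftool [0.6 0.7 0.7]
```

Request:
drive_tool:
  moves: [5,0,0,0.2,0,0,2,5,0,0,0.2,0,0,2,5,0,0,0.3,0,0,2,5,0,0,0.2,0,0,2,5,0,0,0,0,0,0]

```text
t: 15.3
tool_pos: [0.5191, -0.152, 0.2961]
orientation: [1.808, 2.568, 0.001]
force: [1.1, 1.2, 2.4]
opening: 0.0118
gripper_force: 25.2
```

Request:
drive_tool:
  moves: [5,0,0,0.3,0,0,2,5,0,0,0.3,0,0,2,5,0,0,0,0,0,0]

```text
t: 15.6
tool_pos: [0.5192, -0.1521, 0.296]
orientation: [1.896, 2.503, 0.001]
force: [-1.5, 0.7, 5.6]
opening: 0.0127
gripper_force: 26.4
```

```bash
python3 s.py
```

```text
15.6 flange [ 0.5194 -0.152   0.102 ] yaw bar -74.3 tilt [ 0.0015 -0.0006] F [-1.5  0.7  5.6] M [0.14 0.32 0.58] Ftool [ 1.1 -1.2 -5.6]
```

Request:
drive_tool:
  moves: [5,0,0,0,0,0,-2,5,0,0,0,0,0,-1,5,0,0,0,0,0,0]

```text
t: 15.9
tool_pos: [0.5192, -0.1522, 0.2959]
orientation: [1.828, 2.553, 0.001]
force: [-1.8, 1.9, 6.5]
opening: 0.0122
gripper_force: 25.1
```

```bash
python3 s.py; python3 - <<'E'
from h import *
from scipy.spatial.transform import Rotation as Ro
s=robot.read_state(); R=Ro.from_rotvec(s['orientation']).as_matrix()
for n in('wrist','top','scene'):
    c=grab(n); P=cloud(c); hsv=cv2.cvtColor(c["color"],cv2.COLOR_RGB2HSV)
    o=(hsv[...,0]<14)&(hsv[...,1]>150)&(hsv[...,2]>40)&(np.hypot(P[...,0]-.519,P[...,1]+.152)<.028)
    q=P[o]; f=q[q[:,2]<.112]; print(n,len(q),'flange',len(f),f.mean(0).round(4),np.percentile(f[:,2],[5,25,50,75,95]).round(4),np.median((f-s['tool_pos'])@R,axis=0).round(4))
    if n=='wrist': w=c
a=c["color"][190:280,260:380,::-1]; 
A=cv2.resize(np.clip(a*1.5,0,255).astype(np.uint8),(780,585),interpolation=cv2.INTER_CUBIC); cv2.imwrite('pics/sc2.png',A)
cv2.imwrite('pics/w3.png',np.clip(w["color"][...,::-1]*1.3,0,255).astype(np.uint8))
E
```

```text
15.9 flange [ 0.5194 -0.152   0.1019] yaw bar -71.21 tilt [ 0.0014 -0.0006] F [-1.8  1.9  6.5] M [0.16 0.33 0.32] Ftool [ 2.4 -1.1 -6.5]
wrist 4631 flange 2308 [ 0.5143 -0.1385  0.1057] [0.1044 0.1052 0.1057 0.1061 0.1069] [0.0148 0.0004 0.1903]
top 37 flange 36 [ 0.5171 -0.1325  0.106 ] [0.1034 0.1046 0.1056 0.1072 0.1085] [0.021  0.0054 0.1903]
scene 173 flange 111 [ 0.527  -0.1623  0.1066] [0.1019 0.105  0.1066 0.1085 0.1105] [-0.013   0.0076  0.1893]
```

View pics/w3.png

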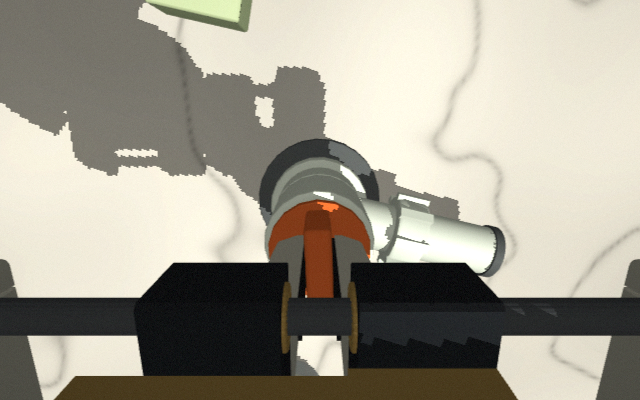

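```bash
python3 - <<'E'
from h import *
for n in('wrist','top','scene'):
    c=dict(np.load(n+'.npz')); P=cloud(c); hsv=cv2.cvtColor(c["color"],cv2.COLOR_RGB2HSV)
    r=np.hypot(P[...,0]-.519,P[...,1]+.152); w=(P[...,2]>.085)&(P[...,2]<.112)&(hsv[...,1]<100)&(r<.0315)&(r>.02)
    for a,b in((.020,.025),(.025,.0275),(.0275,.0292),(.0292,.0315)):
        z=P[...,2][w&(r>=a)&(r<b)]; 
        if len(z): print(n,a,len(z),np.percentile(z,[10,50,90]).round(4))
c=dict(np.load('w2.npz')); P=cloud(c); r=np.hypot(P[...,0]-.519,P[...,1]+.152); z=P[...,2][(r<.029)&(r>.025)]; z=z[(z>.09)&(z<.11)]; print('rim before',np.percentile(z,[10,50,90]))
E
```

```text
wrist 0.02 4 [0.0984 0.0991 0.1039]
wrist 0.025 515 [0.0989 0.0997 0.1008]
wrist 0.0275 600 [0.0987 0.0995 0.1003]
wrist 0.0292 654 [0.0873 0.095  0.0991]
top 0.02 2 [0.1066 0.1071 0.1076]
top 0.025 27 [0.0982 0.1004 0.1032]
top 0.0275 44 [0.0868 0.0982 0.1021]
top 0.0292 19 [0.0894 0.0973 0.1015]
scene 0.02 3 [0.0949 0.0963 0.1067]
scene 0.025 40 [0.0872 0.0973 0.1028]
scene 0.0275 43 [0.0882 0.0985 0.1025]
scene 0.0292 28 [0.0868 0.0961 0.1018]
rim before [0.09871071 0.09961933 0.10054107]
```

View pics/sc2.png

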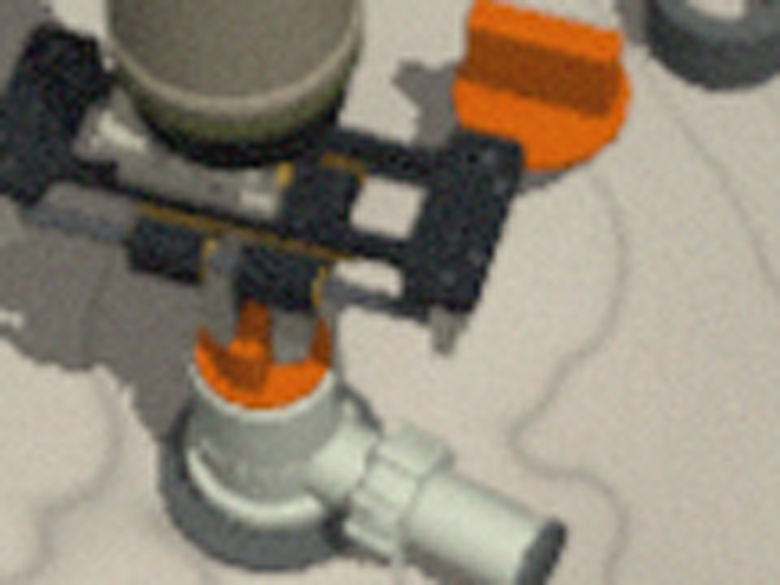

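The wrist view and scene crop show the flange at or within about 1 mm of the rim. Its height stayed constant over the last 8°, and then turning met a firm stop. I'll relax the load, release, retreat and measure.

Request:
drive_tool:
  moves: [5,0,0,-0.5,0,0,-1.5,5,0,0,0,0,0,0,35,0,0,0,0,0,0,35,0,0,0,0,0,0,35,0,0,0,0,0,0]

```text
t: 16.55
tool_pos: [0.5186, -0.1521, 0.2949]
orientation: [-1.8, -2.574, 0.0]
force: [0.2, 0.3, 0.7]
opening: 0.0316
gripper_force: 0.0
```

Request:
drive_tool:
  moves: [35,0,0,-10,0,0,0,35,0,0,-30,0,0,0,35,0,0,-40,0,0,0,35,-25,0,-20,0,0,0,35,-25,0,0,0,0,0,35,0,0,0,0,0,0,35,0,0,0,0,0,0]

```text
t: 17.25
tool_pos: [0.5358, -0.1992, 0.3953]
orientation: [-1.801, -2.573, -0.0]
force: [-0.9, -0.2, -0.1]
opening: 0.0352
gripper_force: 0.0
```

```bash
python3 s.py; cat > z.py <<'E'
from h import *
c=grab('wrist'); P=cloud(c); hsv=cv2.cvtColor(c["color"],cv2.COLOR_RGB2HSV); X=P-[.519,-.152,0]; r=np.hypot(X[...,0],X[...,1])
o=(hsv[...,0]<14)&(hsv[...,1]>150)&(hsv[...,2]>40)
f=o&(r<.0265)&(P[...,2]<.112)&(P[...,2]>.1); A=np.c_[X[f][:,:2],np.ones(f.sum())]; k=np.linalg.lstsq(A,P[f][:,2],rcond=None)[0]
g=(r<.0292)&(r>.0275)&(hsv[...,1]<100)&(P[...,2]>.094)&(P[...,2]<.106)
(x,y),R=cv2.minEnclosingCircle((P[f][:,:2]*1000).astype(np.float32))
b=o&(r<.03)&(P[...,2]>.118); br=cv2.minAreaRect((P[b][:,:2]*1000).astype(np.float32))
print('flange n',f.sum(),'plane',k.round(4),'med',np.median(P[f][:,2]).round(4),'circ',x,y,R,'rim n',g.sum(),np.median(P[g][:,2]).round(4),'bartop',np.median(P[b][:,2]).round(4),br)
cv2.imwrite('pics/w4.png',np.clip(c["color"][...,::-1]*1.3,0,255).astype(np.uint8))
E
python3 z.py
```

```text
17.25 flange [ 0.5356 -0.1988  0.2013] yaw bar -70.0 tilt [-0.0006  0.0006] F [-0.9 -0.2 -0.1] M [-0.06  0.02 -0.01] Ftool [ 0.2 -0.9  0.1]
flange n 2615 plane [9.000e-04 1.000e-04 1.047e-01] med 0.1047 circ 518.9900512695312 -152.2593536376953 26.413297653198242 rim n 401 0.0995 bartop 0.1365 ((519.2511596679688, -152.61636352539062), (12.002769470214844, 45.169681549072266), 23.501916885375977)
```

View pics/w4.png

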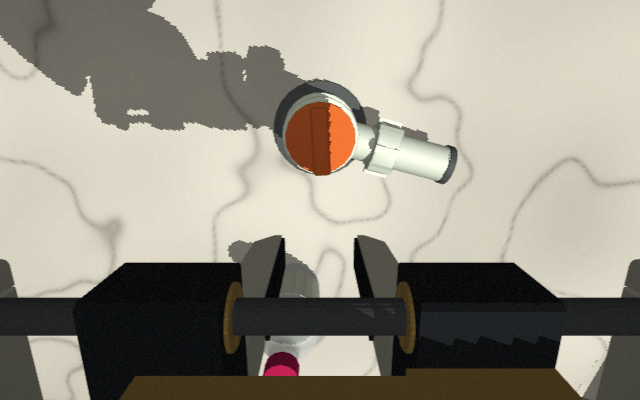

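The picture shows the plug seated at about (320,138). The flange top is 5.2 mm above the rim against a 5 mm thick flange, so it is home. The plug is level, centred and released, so I'm handing in.

```bash
python3 -c "
from plant import robot
print(robot.close_job())"
```

```text
the job is handed in; nothing more can be done
None
```

The plug is screwed into the port and released, with its flange measured about 0.2 mm above the rim and its axis within 1 mm of the port's; the job is handed in at about 17 s, and the verdict was not shown.

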